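# Seat the keyed tube block in the dry-bath heater

### The job

Fit the right tube block into the dry-bath heater: of the three aluminium blocks on the bench, take the one whose notch is in a long side, off-centre towards one end, turn it so that the notch meets the key inside the heater's well, and lower it (do not drop it) until it stands flat on the well's floor, then let go. Leave the other two blocks where they stand.

Things in the scene. Friction and masses are not known exactly. Their poses are not given: they have to be found in the camera images.
- notched_block_centre (a point): Centre of the block to load: loose upright aluminium block, tube holes on top, 56 (x) by 104 (y) by 74 mm high, 0.5 kg; z up, the point 37 mm above its underside. Full-height notch in its +x long side near the +y end: y 16 to 42, x 0 to 28 mm. Grip it across x at y = 0, in its upper half; the lowest 18 mm enter the well.
- heater_well (a point): Centre of the well's floor, 16 mm above the bench, in a fixed white heater (136 x 184 mm, top at 34 mm; control ledge on the -x side). Well 72 (x) by 120 (y), 18 mm deep, mouth flared 8 mm wider all round; z up. Dark key on the +x wall, floor to top: x 9 to 36, y 25 to 33 mm. The block fits only with its x and y along the well's; otherwise the key props it up.
- plain_block_centre (a point): Centre of a block not to be used, 37 mm above its underside: like the one to load (56 (x) by 104 (y) by 74 mm, loose, aluminium, tube holes on top, z up), but without any notch.
- end_notched_block_centre (a point): Centre of a block not to be used, 37 mm above its underside: like the one to load (56 (x) by 104 (y) by 74 mm, loose, aluminium, tube holes on top, z up), but its notch (26 mm wide, 26 mm deep) is in the middle of a short end, the +y one.

How it is judged:
At the end, for the whole second after the job is handed in: The side-notched block stands in the well on its floor: its centre is within 16 mm horizontally of the well's centre and 33 to 41 mm above the well's floor, it leans less than 0.08 rad (4.6 degrees), its length lies within 10 degrees of the well's length, and it is at rest (horizontal distance between notched_block_centre and heater_well below 0.016 m and z of notched_block_centre in the frame of heater_well between 0.033 and 0.041 m and angle between notched_block_centre's own z axis and vertical below 0.08 rad and angle between the y axis of notched_block_centre and the y axis of heater_well, either way round below 0.175 rad and linear speed of notched_block below 0.02 m/s); the robot touches nothing.
It fails at once if the side-notched block is dropped (moves faster than 0.7 m/s while no finger touches it) (linear speed of notched_block above 0.7 m/s and contact force between the fingers and notched_block below 0.05 N).
It fails at once if one of the other two blocks is moved by more than 30 mm (distance of any of plain_block_centre, end_notched_block_centre from where it was at the start of the episode above 0.03 m).
It also fails if it takes over 32 s, if anything falls off the work surface, if the arm or the gripper's body presses on something with over 40 N, if the wrist force passes 120 N, or if a joint passes its speed limit or range.

### The arm

A 7-joint arm with a two-finger parallel gripper is mounted at the origin on a cart in front of the work surface, level with it; the furniture and walls round the work are solid. World frame = base frame: x ahead of the robot, y to its left, z up, the work surface at z = 0. Lengths are in m, angles in rad, forces in N, time in s.
With the tool pointing down it reaches from about 0.4 to 0.85 m from the base axis. Payload 10.4 kg.
Tool frame: the origin (TCP) lies at the very end of the fingers, on their centre line; the grasp point (between the pads) lies 19 mm behind it (manip.grip_point_offset is the distance from the TCP to the grasp point, in m); z points along the fingers, y is the line along which they close (so a half turn about z gives the same grasp; the last joint's range is limited). The gripper opens to 85 mm and grips with 20 to 120 N. Pads are 22 mm wide; open, the fingers measure 114 mm over their backs; the gripper's body (76 mm by 85 mm) begins 54 mm behind the grasp point. The pads swing forward as they close: fully open they stand 13 mm farther back than shut.
Start: joints at [-1.215, 0.332, -0.065, 1.46, 0.022, 1.35, -0.088], TCP at [0.231, 0.581, 0.231] pointing down, gripper open.
Joint ranges: [-2.6, 2.6], [-0.5, 2.12], [-1.47, 1.34], [0.16, 2.42], [-1.27, 4.41], [0.06, 2.06], [-2.6, 2.6]. Speed limits (rad/s): [2.22, 2.22, 2.79, 2.79, 3.14, 3.14, 3.14].

### API

Orientations are given as a unit quaternion [x, y, z, w].
In Python, from workcell import manip gives the robot as it stands. The module is installed in compiled form; this text tells all that it offers.
- The arm moves only by the shell command python3 -m inch 'ROWS' [OPENING] [FORCE]. ROWS is JSON, a list of rows, each a list of 2 entries, a list of its own where there are three numbers: the shift along the tool's x, y, z each as a share of 0.08 m, from -1 to 1, then the turn, a rotation vector about the tool's x, y, z each as a share of 45 degrees, from -1 to 1. A call has exactly 10 rows; each row is the pose to reach, as a shift and turn from the pose commanded when the call began, along the tool's axes at that moment; what a row does not reach only later rows make up. A row lasts 1/10 s, in which the tool goes at most 50 mm and 8.59 degrees, less where a joint would pass 70% of its speed; a pose out of reach is approached as far as the arm can. A call with a number of a shift or a turn outside -1 to 1 is refused whole. A call with a gripper value outside its range is refused whole. OPENING is the opening, from 0 (shut) to 1 (fully open), set as the call begins (- or left out, the last holds). The fingers move at their own pace and stop on an object; FORCE is the grip in N (left out, the last holds). Time passes only in rows, so rows that repeat a pose let the fingers close, or fill a call up. It gives the time, the measured TCP pose, the force, the opening and the grip force at its end, in the units of the state.
- manip.get_obs(): the state, without advancing time (a new reading comes with each control period).
- manip.camera(name): name is "scene" or "top" or "wrist"; returns the picture (400x640x3 uint8, red, green, blue); there is no depth.
- manip.camera_params(name): a dict with "fov_y" (degrees; the focal length in pixels is half the picture's height over the tangent of half this angle, whatever the lens; pixels are square), "cx", "cy" (the principal point, pixels), "camera_from_world" (4x4, takes a point from world to camera coordinates); the wrist camera has in their place "T_tool_cam" (4x4, takes a point from camera to tool coordinates, whose origin is the TCP and whose axes are the flange's). Camera axes: x right, y up, looking along -z (the intrinsics and any distortion apply to the point x, -y, -z); pixel columns grow to the right and rows downward; lengths in m; the calibration is good to about 2 mm. The wrist camera is an equidistant fisheye: a pixel r from the principal point sees the ray r / f radians off the axis. A picture is of the moment at which its call begins: read the wrist's pose just before it. camera_params takes no time and is no camera call.
- manip.hand_in(): hands the job in; it is judged then, once.
The state is a dict: "clock": time; "joint_pos": joint angles; "joint_velocities": joint speeds; "tau": joint torques, N m; "position": TCP position; "ee_rot": TCP orientation; "ft_force": force on the tool from outside, world axes, zero at the start; "torque": the same for the moment, N m; "grip_width": opening from 0.0 (shut) to 1.0 (fully open); "grasp_force": force on a finger pad.
Only numpy, scipy, OpenCV 4.12 (cv2) and the standard library are available. Lean on these libraries where they do the work, as an engineer would, in place of code of your own. Each camera call takes 0.05 s, during which the arm holds its last target. There are 200 camera calls.

## Working session

There is one attempt and no reset: what is moved stays moved. The work goes in short steps, Python scripts to look and compute and a shell command to move; the robot and the scene stay as the last step left them, time stands still between calls to the robot, and variables do not carry over. Pictures are saved under pics/ and viewed, at most 10 in all, crops included, and the job is handed in when it is done.

```bash
mkdir -p pics; cat > h.py <<'E'
import numpy as np, cv2
from workcell import manip
from scipy.spatial.transform import Rotation as R
def cam(n):
    o=manip.get_obs(); return o, manip.camera(n)
def ray(n,u,v,o=None):
    p=manip.camera_params(n); f=200/np.tan(np.radians(p["fov_y"])/2)
    d=np.array([u-p["cx"],v-p["cy"]],float)
    if n=="wrist":
        r=np.hypot(*d); t=r/f; d=d/max(r,1e-9)*np.sin(t); c=np.array([d[0],-d[1],-np.cos(t)])
        T=np.eye(4); T[:3,:3]=R.from_quat(o["ee_rot"]).as_matrix(); T[:3,3]=o["position"]; T=T@p["T_tool_cam"]
    else:
        c=np.array([d[0]/f,-d[1]/f,-1]); T=np.linalg.inv(p["camera_from_world"])
    return T[:3,3],T[:3,:3]@c
def at(n,u,v,z,o=None):
    a,d=ray(n,u,v,o); return a+d*(z-a[2])/d[2]
def tri(rs):
    A=[];b=[]
    for a,d in rs:
        d=d/np.linalg.norm(d); P=np.eye(3)-np.outer(d,d); A.append(P); b.append(P@a)
    return np.linalg.lstsq(np.vstack(A),np.hstack(b),rcond=None)[0]
E
python3 - <<'E'
from h import *
for n in("top","scene","wrist"):
    o,i=cam(n); cv2.imwrite(f"pics/{n}0.png",i[:,:,::-1]); p=manip.camera_params(n); print(n,{k:np.round(v,3).tolist() for k,v in p.items()})
print(manip.get_obs())
E
```

```text
top {'fov_y': 49.464, 'cx': 321.337, 'cy': 196.049, 'camera_from_world': [[-0.027, -0.999, 0.041, 0.17], [0.997, -0.024, 0.075, -0.492], [-0.074, 0.043, 0.996, -0.869], [0.0, 0.0, 0.0, 1.0]]}
scene {'fov_y': 52.608, 'cx': 316.772, 'cy': 201.433, 'camera_from_world': [[0.891, -0.454, -0.018, -0.371], [0.269, 0.495, 0.826, -0.286], [-0.366, -0.741, 0.563, -0.574], [0.0, 0.0, 0.0, 1.0]]}
wrist {'fov_y': 65.706, 'cx': 324.033, 'cy': 203.618, 'T_tool_cam': [[-0.001, 0.962, 0.275, 0.069], [1.0, 0.001, 0.0, -0.001], [0.0, 0.275, -0.962, -0.142], [0.0, 0.0, 0.0, 1.0]]}
{'clock': 0.15, 'joint_pos': array([-1.21458813,  0.33271729, -0.06467728,  1.46075482,  0.02161207,
        1.34991664, -0.08854073]), 'joint_velocities': array([-5.23189375e-04, -1.12397266e-03,  1.75553596e-05, -1.69028791e-03,
        4.36995986e-04,  1.80079021e-03,  3.17818291e-05]), 'tau': array([ 1.78862043e-03, -6.25827384e+01,  4.99289157e-02, -3.91850424e+01,
        1.63390045e-02,  7.49626779e-03, -1.80249918e-05]), 'position': array([0.23104225, 0.58041262, 0.23070146]), 'ee_rot': array([ 1.88294529e-01,  9.82112452e-01, -5.45816746e-04, -7.01020501e-05]), 'ft_force': array([ 0.27894451, -0.58209948,  0.24837421]), 'torque': array([-0.03859019, -0.01248467, -0.0930978 ]), 'grasp_force': 0.0, 'grip_width': 0.9992208500554909}
```

View pics/top0.png

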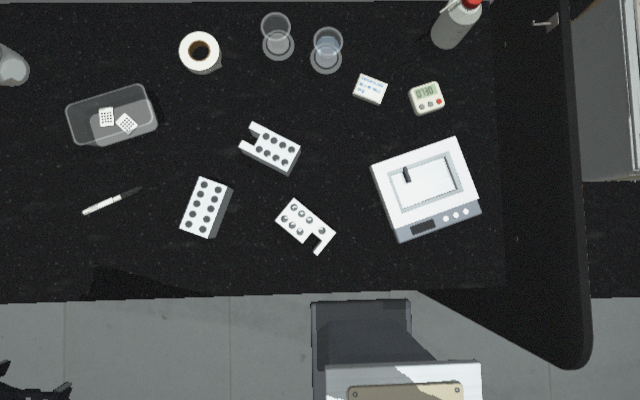

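View pics/scene0.png

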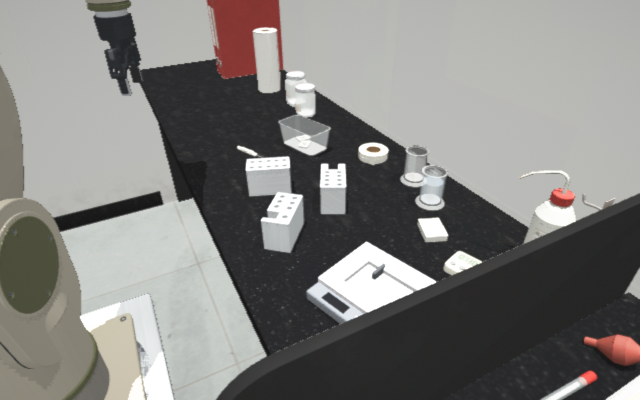

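The top view shows the side-notched block near (305,226), with its notch at (313,240). The end-notched block is at (270,147), the plain one at (206,207), and the heater at (427,188) with its key at (406,174). I'll measure with enlarged crops.

```bash
python3 - <<'E'
from h import *
t=cv2.imread("pics/top0.png"); s=cv2.imread("pics/scene0.png")
a=cv2.resize(t[130:250,265:490],(788,420),interpolation=cv2.INTER_CUBIC)
cv2.imwrite("pics/ct.png",a)
b=cv2.resize(s[180:340,255:445],None,fx=3.5,fy=3.5,interpolation=cv2.INTER_CUBIC)
cv2.imwrite("pics/cs.png",b)
E
```

```text
(no output)
```

View pics/ct.png

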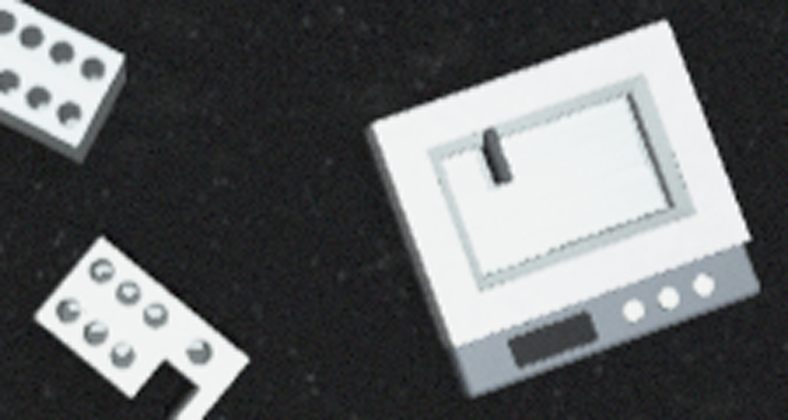

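View pics/cs.png

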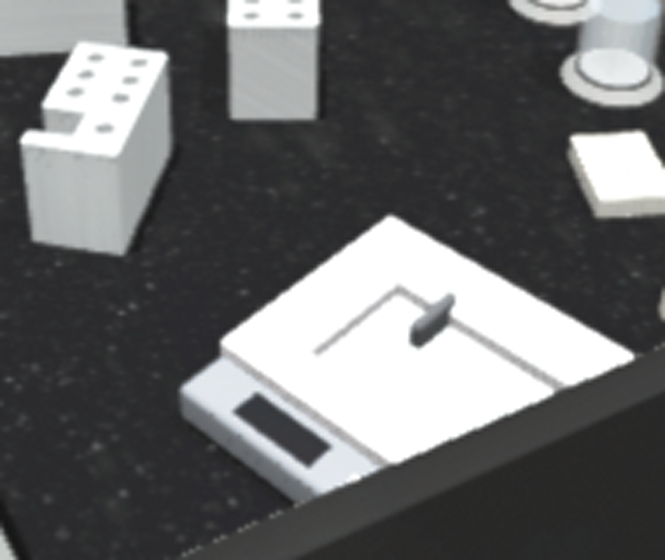

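The crops show the well's flare corners at about (430,152), (642,76), (695,212) and (482,290) in ct, with the key on the upper-left side. The block's top corners are (102,237), (248,358) and (35,318), and the notch opens to the lower left.

```bash
python3 - <<'E'
from h import *
ct=lambda x,y:((x+.5)/788*225-.5+265,(y+.5)/420*120-.5+130)
cs=lambda x,y:((x+.5)/3.5-.5+255,(y+.5)/3.5-.5+180)
t=cv2.imread("pics/top0.png",0)
m=cv2.inRange(t,110,255)
L=cv2.findContours(m,0,2)[0]
for c in L:
    r=cv2.minAreaRect(c)
    if cv2.pointPolygonTest(c,(300.,226.),True)>-8 and cv2.contourArea(c)>300:
        box=cv2.boxPoints(r);print("box",r);P=np.array([at("top",*q,.074) for q in box]);print(P.round(4),P.mean(0), [np.linalg.norm(P[i]-P[i-1]) for i in range(4)])
        print(cv2.approxPolyDP(c,3,True)[:,0].tolist())
# triangulated heights
for n,a,b in [("blkA",(102,237),(167,52)),("blk248",(248,358),(118,155)),("blk35",(35,318),(82,42)),("heatTL",(370,127),(390,215)),("htLedge",(458,347),(221,343)),("keytop",(489,130),(450,297))]:
    print(n,tri([ray("top",*ct(*a)),ray("scene",*cs(*b))]).round(4))
for z,q in [(.034,[(430,152),(642,76),(695,212),(482,290)]),(.034,[(370,127),(668,20),(748,240),(458,347)])]:
    P=np.array([at("top",*ct(*x),z) for x in q]);print(P.round(4),P.mean(0),[np.linalg.norm(P[i]-P[i-1]).round(4) for i in range(4)])
    e=(P[0]-P[1]+P[3]-P[2]);print("y dir deg",np.degrees(np.arctan2(e[1],e[0])))
for x in [(445,158),(632,92),(672,208),(487,272)]: print(at("top",*ct(*x),.016).round(4))
E
```

```text
box ((304.9954833984375, 226.23989868164062), (55.99826431274414, 30.70488929748535), 39.36931610107422)
[[0.4485 0.2514 0.074 ]
 [0.4924 0.2138 0.074 ]
 [0.4231 0.1337 0.074 ]
 [0.3797 0.1717 0.074 ]] [0.43591798 0.19263235 0.074     ] [np.float64(0.1052959790851412), np.float64(0.057802479753422245), np.float64(0.10592373293519358), np.float64(0.057683203298756015)]
[[293, 198], [275, 221], [302, 243], [312, 232], [321, 240], [313, 251], [317, 255], [335, 231]]
blkA [0.4909 0.2124 0.0772]
blk248 [0.4239 0.1353 0.0742]
blk35 [0.4489 0.249  0.0767]
heatTL [0.5544 0.0581 0.0359]
htLedge [0.4258 0.013  0.0359]
keytop [ 0.55   -0.0107  0.0324]
[[ 0.5383  0.0242  0.034 ]
 [ 0.5799 -0.1014  0.034 ]
 [ 0.5    -0.1284  0.034 ]
 [ 0.4582 -0.0026  0.034 ]] [ 0.5190968  -0.05204003  0.034     ] [np.float64(0.0844), np.float64(0.1323), np.float64(0.0844), np.float64(0.1325)]
y dir deg 108.36832088489834
[[ 0.5535  0.0583  0.034 ]
 [ 0.6126 -0.1183  0.034 ]
 [ 0.4831 -0.1586  0.034 ]
 [ 0.4261  0.0125  0.034 ]] [ 0.51880167 -0.05150848  0.034     ] [np.float64(0.1354), np.float64(0.1863), np.float64(0.1356), np.float64(0.1803)]
y dir deg 108.45072002968587
[0.5368 0.0119 0.016 ]
[ 0.5736 -0.1011  0.016 ]
[ 0.5041 -0.1216  0.016 ]
[ 0.4692 -0.0101  0.016 ]
```

```bash
python3 -m inch '[[[-0.1,-0.1,0],[0,0,-0.1]],[[-0.2,-0.2,0],[0,0,-0.2]],[[-0.3,-0.3,0],[0,0,-0.3]],[[-0.4,-0.4,0],[0,0,-0.4]],[[-0.5,-0.5,0],[0,0,-0.5]],[[-0.6,-0.6,0],[0,0,-0.6]],[[-0.7,-0.7,0],[0,0,-0.7]],[[-0.8,-0.8,0],[0,0,-0.8]],[[-0.9,-0.9,0],[0,0,-0.9]],[[-1,-1,0],[0,0,-1]]]' 1
python3 -m inch '[[[0,-0.1,0],[0,0,-0.06]],[[0,-0.2,0],[0,0,-0.12]],[[-0.1,-0.3,0],[0,0,-0.18]],[[-0.1,-0.4,0],[0,0,-0.24]],[[-0.1,-0.5,0],[0,0,-0.3]],[[-0.1,-0.6,0],[0,0,-0.36]],[[-0.1,-0.7,0],[0,0,-0.42]],[[-0.1,-0.8,0],[0,0,-0.48]],[[-0.1,-0.9,0],[0,0,-0.54]],[[-0.1,-1,0],[0,0,-0.576]]]'
cat >> h.py <<'E'
def rel(tgt,yaw):
    o=manip.get_obs(); M=R.from_quat(o["ee_rot"]).as_matrix(); y=np.degrees(np.arctan2(M[1,1],M[0,1]))
    # wanted tool: z down, y at yaw
    c,s=np.cos(np.radians(yaw)),np.sin(np.radians(yaw)); W=np.array([[-s,c,0],[c,s,0],[0,0,-1.]])
    W[:,0]=np.cross(W[:,1],W[:,2])
    print("pos",o["position"].round(4),"yaw",y.round(2),"tilt",M[:,2].round(3),"t",o["clock"],"j",o["joint_pos"].round(2))
    print("shift/.08",(M.T@(np.array(tgt)-o["position"])/.08).round(3),"turn/45",(np.degrees(R.from_matrix(M.T@W).as_rotvec())/45).round(3))
E
python3 -c "
from h import *
rel([.436,.1926,.15],139.2)"
```

```text
clock: 1.15
position: [0.2759, 0.4762, 0.2311]
ee_rot: [-0.203, 0.979, -0.0, -0.0]
ft_force: [0.3, -0.2, 0.3]
grip_width: 0.996
grasp_force: 0.0
clock: 2.15
position: [0.3149, 0.406, 0.2311]
ee_rot: [-0.417, 0.909, -0.0, -0.0]
ft_force: [0.2, 0.2, 0.6]
grip_width: 0.999
grasp_force: 0.0
pos [0.3149 0.406  0.2311] yaw 139.32 tilt [-0. -0. -1.] t 2.15 j [-0.92  0.09 -0.09  1.75  0.01  1.3   1.42]
shift/.08 [ 1.036 -2.887  1.014] turn/45 [-0.    -0.     0.003]
```

```bash
for i in 1 2 3; do python3 -m inch '[[[0.03,-0.1,0.02],[0,0,0]],[[0.07,-0.2,0.04],[0,0,0]],[[0.1,-0.3,0.06],[0,0,0]],[[0.14,-0.4,0.08],[0,0,0]],[[0.17,-0.5,0.1],[0,0,0]],[[0.2,-0.6,0.12],[0,0,0]],[[0.24,-0.7,0.14],[0,0,0]],[[0.28,-0.8,0.16],[0,0,0]],[[0.31,-0.88,0.18],[0,0,0]],[[0.345,-0.962,0.2],[0,0,0]]]' | grep pos; done
python3 - <<'E'
from h import *
rel([.436,.1926,.036],139.2)
o,i=cam("wrist"); cv2.imwrite("pics/w1.png",i[:,:,::-1]); np.save("o1.npy",o,allow_pickle=True)
E
```

```text
position: [0.3554, 0.3348, 0.2152]
position: [0.3956, 0.2637, 0.1992]
position: [0.4358, 0.1925, 0.1832]
pos [0.4358 0.1925 0.1832] yaw 139.21 tilt [ 0.  0. -1.] t 5.15 j [-0.65  0.04  0.14  1.91 -0.01  1.19  1.92]
shift/.08 [-2.00e-03 -1.00e-03  1.84e+00] turn/45 [0. 0. 0.]
```

View pics/w1.png

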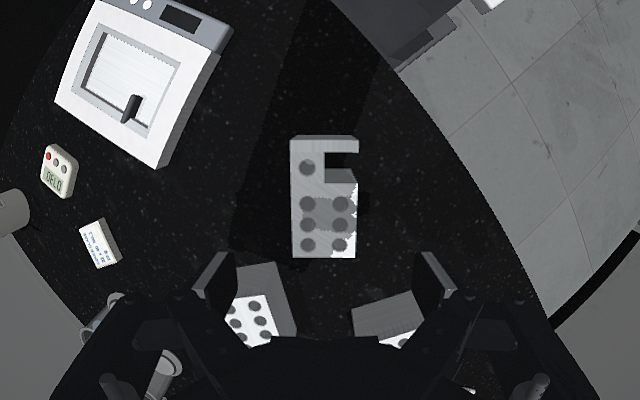

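The wrist view shows the block aligned in the image, with top corners at about (290,140), (358,140), (290,258) and (356,258). The notch is on the right, which is tool +y. The well is visible at the upper left, so I'll check both.

```bash
python3 - <<'E'
from h import *
o=np.load("o1.npy",allow_pickle=True).item()
for z,q in [(.074,[(290,139.5),(358.5,139.5),(290,258),(356,258)]),(.034,[(100,27),(181,63),(155,126),(75,95)])]:
    P=np.array([at("wrist",*x,z,o) for x in q]); print(P.round(4),P.mean(0).round(4))
# height: triangulate same block corners wrist vs top
for w,t in [((290,258),(293,198)),((356,258),(275,221)),((290,139.5),(335.5,231))]:
    print(tri([ray("wrist",*w,o),ray("top",*t)]).round(4))
E
```

```text
[[0.4229 0.134  0.074 ]
 [0.381  0.1702 0.074 ]
 [0.4939 0.2114 0.074 ]
 [0.4489 0.2502 0.074 ]] [0.4367 0.1915 0.074 ]
[[ 0.5007 -0.1214  0.034 ]
 [ 0.4573 -0.0007  0.034 ]
 [ 0.5221  0.0249  0.034 ]
 [ 0.5796 -0.0906  0.034 ]] [ 0.5149 -0.0469  0.034 ]
[0.4909 0.2121 0.0776]
[0.4474 0.2483 0.0788]
[0.4252 0.1338 0.0559]
```

The block is confirmed to within about 1 mm. Descend and grip.

```bash
python3 -m inch '[[[0,0,0.1],[0,0,0]],[[0,0,0.2],[0,0,0]],[[0,0,0.3],[0,0,0]],[[0,0,0.4],[0,0,0]],[[0,0,0.5],[0,0,0]],[[0,0,0.6],[0,0,0]],[[0,0,0.7],[0,0,0]],[[0,0,0.8],[0,0,0]],[[0,0,0.9],[0,0,0]],[[0,0,1],[0,0,0]]]'
python3 -m inch '[[[0,0,0.1],[0,0,0]],[[0,0,0.2],[0,0,0]],[[0,0,0.3],[0,0,0]],[[0,0,0.4],[0,0,0]],[[0,0,0.5],[0,0,0]],[[0,0,0.6],[0,0,0]],[[0,0,0.7],[0,0,0]],[[0,0,0.78],[0,0,0]],[[0,0,0.84],[0,0,0]],[[0,0,0.84],[0,0,0]]]'
python3 -m inch '[[[0,0,0],[0,0,0]],[[0,0,0],[0,0,0]],[[0,0,0],[0,0,0]],[[0,0,0],[0,0,0]],[[0,0,0],[0,0,0]],[[0,0,0],[0,0,0]],[[0,0,0],[0,0,0]],[[0,0,0],[0,0,0]],[[0,0,0],[0,0,0]],[[0,0,0],[0,0,0]]]' 0 60
```

```text
clock: 6.2
position: [0.4356, 0.193, 0.1027]
ee_rot: [-0.416, 0.909, 0.0, 0.0]
ft_force: [0.3, -0.1, 0.3]
grip_width: 1.002
grasp_force: 0.0
clock: 7.2
position: [0.4353, 0.1928, 0.0355]
ee_rot: [-0.416, 0.909, -0.0, -0.0]
ft_force: [0.4, 1.2, 0.5]
grip_width: 0.997
grasp_force: 0.0
clock: 8.2
position: [0.436, 0.1932, 0.0367]
ee_rot: [-0.416, 0.909, 0.0, 0.001]
ft_force: [-0.3, -0.9, 6.3]
grip_width: 0.647
grasp_force: 64.8
```

```bash
python3 -m inch '[[[0,0,-0.08],[0,0,0]],[[0,0,-0.2],[0,0,0]],[[0,0,-0.3],[0,0,0]],[[0,0,-0.4],[0,0,0]],[[0,0,-0.5],[0,0,0]],[[0,0,-0.6],[0,0,0]],[[0,0,-0.7],[0,0,0]],[[0,0,-0.8],[0,0,0]],[[0,0,-0.9],[0,0,0]],[[0,0,-1],[0,0,0]]]'
python3 -m inch '[[[0.05,-0.1,0],[0,0,0.09]],[[0.1,-0.2,0],[0,0,0.18]],[[0.2,-0.3,0],[0,0,0.27]],[[0.25,-0.4,0],[0,0,0.36]],[[0.3,-0.5,0],[0,0,0.45]],[[0.35,-0.6,0],[0,0,0.54]],[[0.4,-0.7,0],[0,0,0.63]],[[0.5,-0.8,0],[0,0,0.72]],[[0.55,-0.9,0],[0,0,0.81]],[[0.6,-1,0],[0,0,0.9]]]'
python3 -c "
from h import *
rel([.519,-.052,.116],18.4)"
```

```text
clock: 9.2
position: [0.4356, 0.193, 0.1168]
ee_rot: [-0.416, 0.909, 0.0, 0.0]
ft_force: [-0.2, -0.0, -4.9]
grip_width: 0.646
grasp_force: 64.3
clock: 10.2
position: [0.4649, 0.104, 0.1164]
ee_rot: [-0.075, 0.997, 0.0, 0.0]
ft_force: [-0.4, -0.3, -4.8]
grip_width: 0.648
grasp_force: 64.2
pos [0.4649 0.104  0.1164] yaw 98.55 tilt [ 0.  0. -1.] t 10.2 j [-0.57  0.1   0.27  2.   -0.03  1.05  1.43]
shift/.08 [-0.379 -2.029  0.005] turn/45 [ 0.    -0.     1.781]
```

```bash
python3 -m inch '[[[0,-0.1,0],[0,0,0.09]],[[0,-0.2,0],[0,0,0.18]],[[-0.05,-0.3,0],[0,0,0.27]],[[-0.1,-0.4,0],[0,0,0.36]],[[-0.1,-0.5,0],[0,0,0.45]],[[-0.1,-0.6,0],[0,0,0.54]],[[-0.15,-0.7,0],[0,0,0.63]],[[-0.2,-0.8,0],[0,0,0.72]],[[-0.2,-0.9,0],[0,0,0.81]],[[-0.2,-1,0],[0,0,0.9]]]' | grep pos
python3 - <<'E'
from h import *
rel([.519,-.052,.116],18.4)
o,i=cam("wrist"); cv2.imwrite("pics/w2.png",i[:,:,::-1]); np.save("o2.npy",o,allow_pickle=True)
E
```

```text
position: [0.4929, 0.0275, 0.1164]
pos [0.4929 0.0275 0.1164] yaw 58.05 tilt [-0.  0. -1.] t 11.2 j [-0.5   0.14  0.39  1.96 -0.06  1.05  0.92]
shift/.08 [-0.803 -0.67   0.005] turn/45 [ 0.    -0.     0.881]
```

View pics/w2.png

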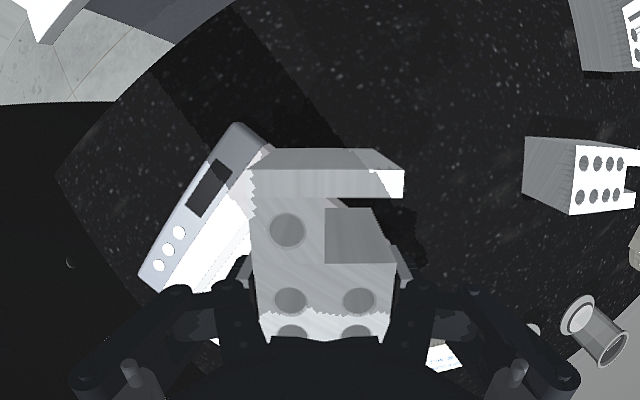

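The block is held squarely, with its top +y end edge at about row 170 and columns 250–403. Next I'll check its in-hand offset and hover over the well.

```bash
python3 -m inch '[[[-0.08,-0.07,0],[0,0,0.09]],[[-0.16,-0.14,0],[0,0,0.18]],[[-0.24,-0.2,0],[0,0,0.27]],[[-0.32,-0.27,0],[0,0,0.36]],[[-0.4,-0.34,0],[0,0,0.45]],[[-0.48,-0.4,0],[0,0,0.54]],[[-0.56,-0.47,0],[0,0,0.63]],[[-0.64,-0.54,0],[0,0,0.72]],[[-0.72,-0.61,0],[0,0,0.81]],[[-0.8,-0.67,0],[0,0,0.88]]]' | grep pos
python3 - <<'E'
from h import *
o=np.load("o2.npy",allow_pickle=True).item(); M=R.from_quat(o["ee_rot"]).as_matrix()
for q in [(250,170),(403,170)]: print((M.T@(at("wrist",*q,.154,o)-o["position"])).round(4))
rel([.519,-.052,.052],18.4)
o,i=cam("wrist"); o,j=cam("top"); cv2.imwrite("pics/w3.png",np.vstack([i[60:340,:,::-1],j[100:300,:,::-1]])); np.save("o3.npy",o,allow_pickle=True)
E
```

```text
position: [0.519, -0.0515, 0.1163]
[ 0.051  -0.0257 -0.0376]
[ 0.051   0.0274 -0.0376]
pos [ 0.519  -0.0515  0.1163] yaw 18.55 tilt [-0.  0. -1.] t 12.25 j [-0.45  0.22  0.51  1.9  -0.12  1.06  0.44]
shift/.08 [-0.006 -0.002  0.804] turn/45 [ 0.    -0.     0.003]
```

View pics/w3.png

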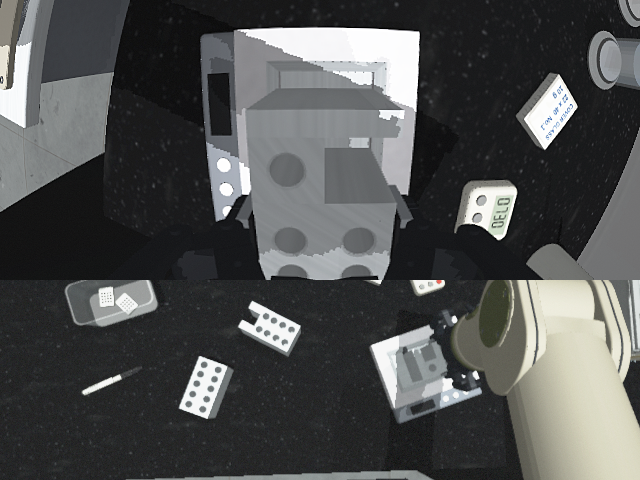

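The block is over the heater and square with it. The flare corners in the wrist picture are at about (267,122) and (387,122). I'll check the well's offset from here.

```bash
python3 - <<'E'
from h import *
o=np.load("o3.npy",allow_pickle=True).item(); M=R.from_quat(o["ee_rot"]).as_matrix()
for z,q in [(.034,(267,121.5)),(.034,(387,122.5)),(.034,(235,88)),(.034,(418.5,91))]: print(((M.T@(at("wrist",*q,z,o)-o["position"]))*1000).round(1))
P=[at("wrist",*q,.034,o) for q in [(267,121.5),(387,122.5)]]; d=P[1]-P[0]; print(np.degrees(np.arctan2(d[1],d[0])))
E
```

```text
[ 66.3 -41.4  82.4]
[65.7 45.5 82.4]
[ 92.3 -65.1  82.4]
[90.3 69.  82.4]
17.88856828794969
```

```bash
python3 -m inch '[[[0,0.02,0.07],[0,0,0]],[[0,0.02,0.14],[0,0,0]],[[0,0.02,0.21],[0,0,0]],[[0,0.02,0.28],[0,0,0]],[[0,0.02,0.35],[0,0,0]],[[0,0.02,0.42],[0,0,0]],[[0,0.02,0.49],[0,0,0]],[[0,0.02,0.56],[0,0,0]],[[0,0.02,0.62],[0,0,0]],[[0,0.02,0.66],[0,0,0]]]'
python3 -m inch '[[[0,0,0.02],[0,0,0]],[[0,0,0.04],[0,0,0]],[[0,0,0.06],[0,0,0]],[[0,0,0.08],[0,0,0]],[[0,0,0.1],[0,0,0]],[[0,0,0.11],[0,0,0]],[[0,0,0.12],[0,0,0]],[[0,0,0.13],[0,0,0]],[[0,0,0.13],[0,0,0]],[[0,0,0.13],[0,0,0]]]'
```

```text
clock: 13.35
position: [0.5203, -0.051, 0.0628]
ee_rot: [0.583, 0.812, -0.0, -0.0]
ft_force: [-0.0, 0.4, -4.0]
grip_width: 0.648
grasp_force: 64.2
clock: 14.35
position: [0.5204, -0.051, 0.0529]
ee_rot: [0.583, 0.812, 0.0, -0.0]
ft_force: [0.2, -0.7, -3.3]
grip_width: 0.648
grasp_force: 64.6
```

```bash
python3 -m inch '[[[0,0,0.01],[0,0,0]],[[0,0,0.01],[0,0,0]],[[0,0,0.015],[0,0,0]],[[0,0,0.015],[0,0,0]],[[0,0,0.02],[0,0,0]],[[0,0,0.02],[0,0,0]],[[0,0,0.02],[0,0,0]],[[0,0,0.02],[0,0,0]],[[0,0,0.02],[0,0,0]],[[0,0,0.02],[0,0,0]]]'
```

```text
clock: 15.35
position: [0.5205, -0.051, 0.0527]
ee_rot: [0.583, 0.812, 0.0, -0.0]
ft_force: [-9.0, 1.8, 16.4]
grip_width: 0.649
grasp_force: 67.0
```

Contact came at the floor height expected (0.0527), so I'll release and retract.

```bash
python3 -m inch '[[[0,0,0],[0,0,0]],[[0,0,0],[0,0,0]],[[0,0,0],[0,0,0]],[[0,0,0],[0,0,0]],[[0,0,0],[0,0,0]],[[0,0,0],[0,0,0]],[[0,0,0],[0,0,0]],[[0,0,0],[0,0,0]],[[0,0,0],[0,0,0]],[[0,0,0],[0,0,0]]]' 1
python3 -m inch '[[[0,0,-0.05],[0,0,0]],[[0,0,-0.12],[0,0,0]],[[0,0,-0.2],[0,0,0]],[[0,0,-0.3],[0,0,0]],[[0,0,-0.4],[0,0,0]],[[0,0,-0.5],[0,0,0]],[[0,0,-0.6],[0,0,0]],[[0,0,-0.7],[0,0,0]],[[0,0,-0.85],[0,0,0]],[[0,0,-1],[0,0,0]]]'
python3 - <<'E'
from h import *
o,i=cam("wrist"); o,j=cam("scene"); cv2.imwrite("pics/w4.png",np.vstack([i[0:400,:,::-1],j[150:345,:,::-1]])); np.save("o4.npy",o,allow_pickle=True)
E
```

```text
clock: 16.35
position: [0.5204, -0.051, 0.0513]
ee_rot: [0.583, 0.812, 0.0, -0.0]
ft_force: [-0.6, -0.4, 0.2]
grip_width: 1.002
grasp_force: 0.0
clock: 17.35
position: [0.5204, -0.0511, 0.1323]
ee_rot: [0.583, 0.812, -0.0, -0.0]
ft_force: [-0.3, 0.0, -0.1]
grip_width: 1.004
grasp_force: 0.0
```

View pics/w4.png

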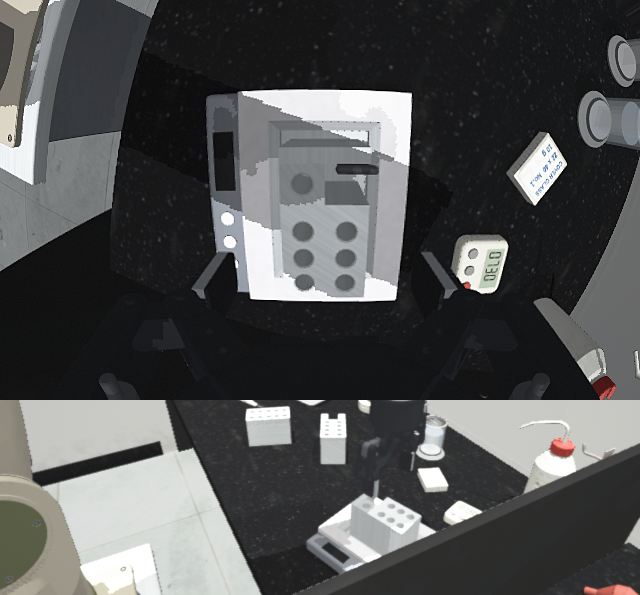

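The block stands upright in the well with the key at (355,168) inside its notch. The gripper is clear and the other two blocks haven't moved.

```bash
python3 -c "
from workcell import manip
print(manip.hand_in())"
```

```text
the job is handed in; nothing more can be done
None
```

The side-notched block was lowered to the well floor with the key in its notch and released, the other two blocks were left alone, and the job was handed in at about 17.5 s; no verdict was returned.

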